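# Hold a printing block ready above the registration jig

## Task

Take the long rectangular printing block out of the tray of blocks, carry it up and over the tissue box (clear of the tissues), and hold it level over the pocket of the registration jig, centred and with its long side along the pocket's long side, its underside about a centimetre above the rails. The face is ready to print, so it must never touch the jig or the tissue box; leave the other blocks, the tissue box and the two ink jars where they are. Finish still holding the block there, quite still: do not put it down or let go.

Things in the scene. Friction and masses are not known exactly. Their poses are not given: they have to be found in the camera images.
- long_block_center (a point): Centre (half-way up) of the long printing block, 60 (x) x 36 (y) x 60 mm tall, 0.09 kg, z up, alike after a half turn; dark printing face underneath. Its lower 20 mm is the block; above stands a wooden grip rail 16 mm wide (y), 48 long (x), 40 high, round on top: pinch it across y, fingertips over 20 mm above the underside. Stands upright in the tray, x within 0.5 rad of world x.
- long_block_face (a point): Centre of the long block's underside (the printing face), 30 mm below its centre; axes as the block.
- square_block_center (a point): Centre of the square printing block, 30 mm above its underside: 40 x 40 mm, 60 mm tall with a round knob on top. Stays in the tray.
- round_block_center (a point): Centre of the round printing block, 30 mm above its underside: 42 mm across, 60 mm tall with a round knob on top. Stays in the tray.
- tray: Fixed open plywood tray, 260 (x) x 150 (y) x 30 mm high, 5 mm walls and floor: three blocks in a row along its x, about 80 mm apart, and odds and ends under 15 mm high (eraser, sharpener, pencil). Origin at the centre of its underside. It stands left or right of the tissue box, the jig on the other side.
- pocket (a point): Centre of the jig's pocket, at the height of the rail tops (18 mm above the table). Four wooden rails, 12 mm wide and 8 mm high, stand on a plywood board 160 (x) x 130 (y) x 10 mm round a rectangular pocket 76 (x) by 52 mm (y) where a white card lies. x is along the pocket's long side, z up. Fixed.
- jig: The registration jig; origin at the centre of the board's underside, on the table; axes as the pocket.
- tissue_box: Brushed steel tissue box between tray and jig, 125 (its x) x 245 mm (its y), steel top 86 mm high, paper tissues standing up to 132 mm in the middle. Origin at the centre of its underside, z up; its long y axis runs roughly along world x, away from the robot. Loose, about 0.6 kg.
- ink_jar_a: Closed ink jar, 48 mm across, 50 mm high, beyond the far end of the tissue box. Origin at the centre of its underside. Loose.
- ink_jar_b: A second ink jar of the same size near the first. Origin at the centre of its underside. Loose.
There are look-alikes about, which are no part of the job. What is shaped like the part that bears long_block_center but blue is not meant.

How it is judged:
By the outcome, as a careful person would: the job done as asked, in the order asked, and still so for the second after the job is handed in, while the arm keeps its last pose, push and grip.
It also fails if it takes over 48 s, if anything falls off the work surface, if the arm or the gripper's body presses on something with over 40 N, if the wrist force passes 120 N, or if a joint passes its speed limit or range.

## Robot

A 6-joint arm with a two-finger parallel gripper is mounted at the origin on the work surface; the furniture and walls round the work are solid. World frame = base frame: x ahead of the robot, y to its left, z up, the work surface at z = 0. Lengths are in m, angles in rad, forces in N, time in s.
With the tool pointing down it reaches from about 0.375 to 0.9 m from the base axis. Payload 3.1 kg.
Tool frame: the origin (TCP) lies midway between the tips of the shut fingers; the grasp point (between the pads) lies 19 mm behind it; x points along the fingers, y is the direction in which the jaws open and shut, and the axes are right-handed (so a half turn about x gives the same grasp; the last joint's range is limited). The gripper opens to 87 mm and grips with 3 to 60 N. Pads are 19 mm wide; open, the fingers measure 117 mm over their backs; the gripper's body (75 mm by 190 mm) begins 51 mm behind the grasp point.
Start: joints at [-1.353, 0.527, 1.433, -0, 1.181, -0.178], TCP at [0.242, -0.576, 0.223] pointing down, gripper open.
Joint ranges: [-3.08, 3.08], [-0.75, 2.2], [0.22, 2.44], [-1.43, 4.57], [0, 2.65], [-2.85, 2.85]. Speed limits (rad/s): [2.79, 2.79, 3.14, 3.14, 3.14, 3.14].

## Interface

Orientations are given as [roll, pitch, yaw] about the fixed x, y, z axes, in that order (R = Rz(yaw) Ry(pitch) Rx(roll)).
In Python, from plant import bot, optics gives the robot as it stands.
- The arm moves only by the tool drive_tool, never from a script. Its argument "increments" is a list of rows, each an object of numbers: "tx", "ty", "tz": the shift along the world's x, y, z in m; "ax", "ay", "az": the turn, a rotation vector about the world's x, y, z in rad; "claw": the finger opening in m, from 0 to 0.087. A call has 1 to 10 rows; each row shifts and turns the pose as measured when the row begins; what a row does not reach is not made up. A row lasts 1/10 s, in which the tool goes at most 50 mm and 8.59 degrees, less where a joint would pass 70% of its speed; a pose out of reach is approached as far as the arm can. A call with a gripper value outside its range is refused whole. The fingers move at their own pace and stop on an object; "newtons" is the grip in N (left out, the last holds). Time passes only in rows, so rows that do not move let the fingers close. It gives the time, the measured TCP pose, the force and the opening at its end, in the units of the state.
- bot.state(): the state, without advancing time (a new reading comes with each control period).
- optics.camera(name): name is "side" or "top"; returns a dict with "color" (480x640x3 uint8, blue, green, red), "fx", "fy", "cx", "cy" (pixels), "xyz" and "rotation" of the camera in the world. Camera axes: x right, y down, z forward; pixel columns grow to the right and rows downward; lengths in m; the calibration is good to about 2 mm. A picture is of the moment at which its call begins. There is no depth.
- bot.job_done(): hands the job in, once; it reports no verdict.
The state is a dict: "clock": time; "joint_positions": joint angles; "joint_velocities": joint speeds; "joint_efforts": joint torques, N m; "tool_pos": TCP position; "ee_rot": TCP orientation; "ft_force": force on the tool from outside, world axes, zero at the start; "moment": the same for the moment, N m; "gripper_width": finger opening in m.
Only numpy, scipy, OpenCV 4.12 (cv2) and the standard library are available. Lean on these libraries where they do the work, as an engineer would, in place of code of your own. Each camera call takes 0.05 s, during which the arm holds its last target.

## Working session

There is one attempt and no reset: what is moved stays moved. The work goes in short steps, Python scripts to look and compute and a tool call to move; the robot and the scene stay as the last step left them, time stands still between calls to the robot, and variables do not carry over. Pictures are saved under pics/ and viewed, and the job is handed in when it is done.

Besides the shell and the picture viewer there is one more tool, called after "Request:" as name([rows], argument=value, ...), one row to a line, values as JSON. drive_tool: Moves the arm, as the interface text tells. Its arguments: {"type":"object","properties":{"increments":{"type":"array","items":{"type":"object","properties":{"tx":{"type":"number"},"ty":{"type":"number"},"tz":{"type":"number"},"ax":{"type":"number"},"ay":{"type":"number"},"az":{"type":"number"},"claw":{"type":"number"}}}},"newtons":{"type":"number"}},"required":["increments"]}

```bash
ls; mkdir -p pics; python3 - <<'E'
from plant import bot, optics
import cv2
s=bot.state(); print(s)
for n in("side","top"):
    c=optics.camera(n); cv2.imwrite(f"pics/{n}0.png",c["color"]); print(n,{k:v for k,v in c.items() if k!="color"})
E
```

```text
pics
{'clock': 0.0, 'joint_positions': array([-1.35250392e+00,  5.28462721e-01,  1.43392744e+00,  2.84695155e-05,
        1.18135383e+00, -1.78494020e-01]), 'joint_velocities': array([ 7.77132675e-04, -1.01380212e-05, -1.30869006e-03,  2.75788841e-03,
        7.04402666e-05, -1.17047184e-03]), 'joint_efforts': array([-1.01734436e-04, -4.40047181e+01, -1.76591009e+01,  6.30972558e-02,
        5.82060940e-02, -1.68246243e-04]), 'tool_pos': array([ 0.24141206, -0.57569882,  0.22156574]), 'ee_rot': array([-1.76152141,  1.56864483,  1.77684683]), 'ft_force': array([-0.56386223,  0.2321962 , -0.19850529]), 'moment': array([-0.00177401, -0.04305206,  0.00956072]), 'gripper_width': 0.08709042196862016}
side {'fx': 440.06879859169464, 'fy': 440.06879859169464, 'cx': 321.2846807148169, 'cy': 242.8918244240643, 'xyz': array([ 0.45644598, -0.87941204,  0.43157901]), 'rotation': array([-1.99363994,  0.00976412, -0.13474997])}
top {'fx': 487.2918621786423, 'fy': 487.2918621786423, 'cx': 308.4324146868639, 'cy': 244.31274666381768, 'xyz': array([ 0.41624551, -0.05722656,  1.31574742]), 'rotation': array([-3.012971  ,  0.00676865, -1.55364384])}
```

View pics/top0.png

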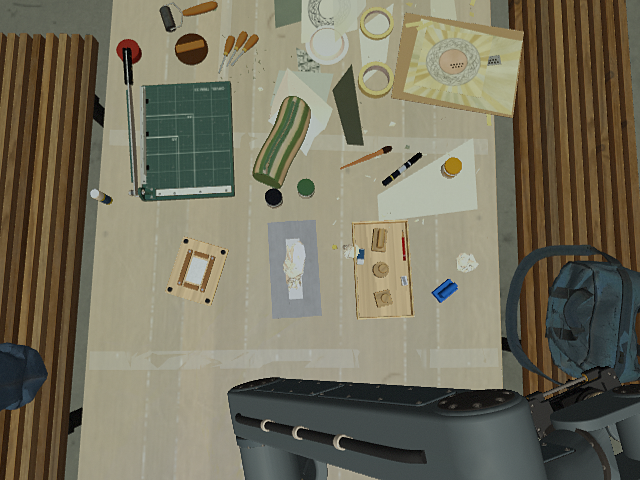

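View pics/side0.png

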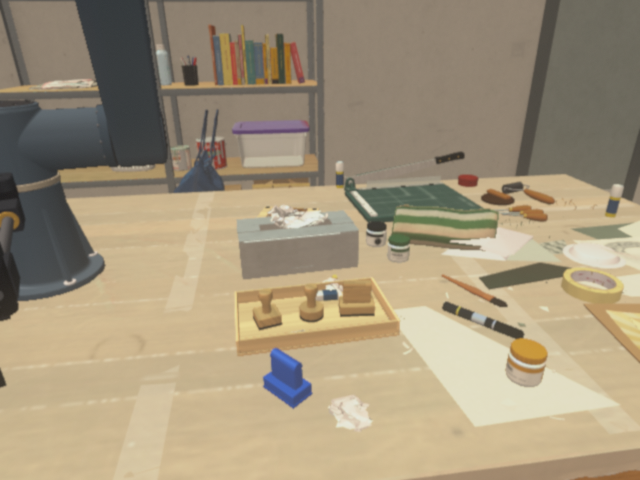

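The top view shows the tray at about (383,270) with the jig at (197,270), the box at (295,270) and the jars at (274,197) and (305,187).

What could be taken for the long block, in top-view pixels:
- wooden block with a rail at (380,240), which fits the description
- round block at (380,269)
- square block at (382,298)
- blue look-alike at (445,291), outside the tray and excluded by its colour

I choose (380,240) and will check it in a close crop.

```bash
cat > h.py <<'E'
import numpy as np, cv2
from scipy.spatial.transform import Rotation as R
from plant import bot, optics
def ray(c,u,v):
    d=np.array([(u-c["cx"])/c["fx"],(v-c["cy"])/c["fy"],1.]); return c["xyz"],R.from_euler('xyz',c["rotation"]).as_matrix()@d
def onz(c,u,v,z):
    o,d=ray(c,u,v); return o+d*(z-o[2])/d[2]
def tri(c1,p1,c2,p2):
    A=[];b=[]
    for c,p in((c1,p1),(c2,p2)):
        o,d=ray(c,*p); d=d/np.linalg.norm(d); M=np.eye(3)-np.outer(d,d); A.append(M); b.append(M@o)
    x=np.linalg.lstsq(np.vstack(A),np.hstack(b),rcond=None)[0]
    return x
def proj(c,P):
    q=R.from_euler('xyz',c["rotation"]).as_matrix().T@(np.array(P)-c["xyz"]); return c["fx"]*q[0]/q[2]+c["cx"],c["fy"]*q[1]/q[2]+c["cy"]
def crop(c,name,x,y,w,h,k):
    cv2.imwrite(name,cv2.resize(c["color"][y:y+h,x:x+w],None,fx=k,fy=k,interpolation=cv2.INTER_CUBIC))
E
python3 - <<'E'
from h import *
t=optics.camera("top"); s=optics.camera("side")
crop(t,"pics/t_tray.png",340,215,85,110,5)
crop(t,"pics/t_jig.png",160,230,75,80,7)
crop(s,"pics/s_tray.png",225,270,180,90,4)
E
```

```text
(no output)
```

View pics/t_tray.png

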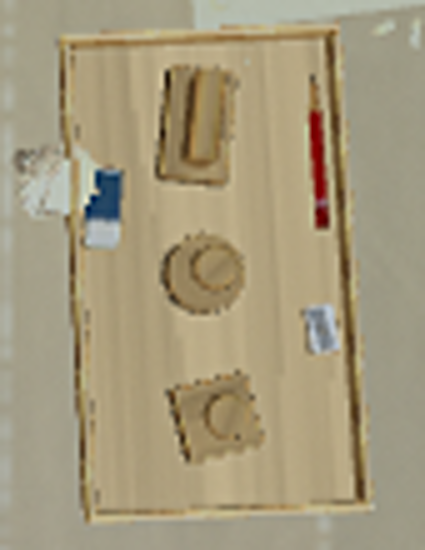

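View pics/t_jig.png

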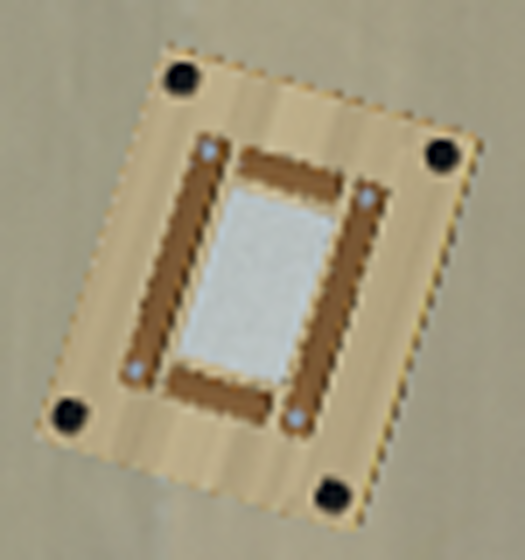

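View pics/s_tray.png

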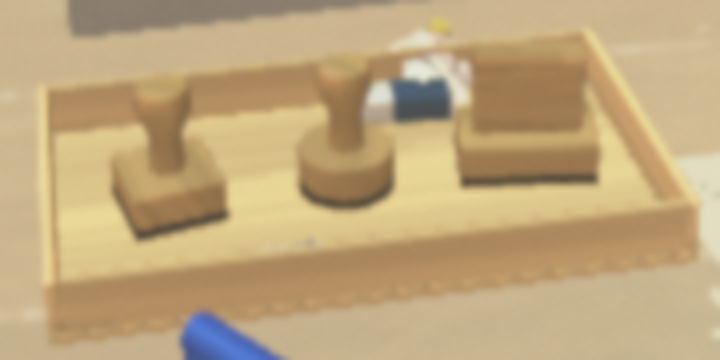

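The crops confirm it. The wooden block with the long rail at (380,240) is the target, with a dark face underneath. The jig is turned about 15° in the picture. Next I measure both.

```bash
python3 - <<'E'
from h import *
t=optics.camera("top"); s=optics.camera("side")
def un(pts,x0,y0,k): return [(x0+(X+.5)/k-.5,y0+(Y+.5)/k-.5) for X,Y in pts]
def yaw(a): return np.degrees(np.arctan2(a[1],a[0]))
img=t["color"].astype(int)
# jig masks
hsv=cv2.cvtColor(t["color"],cv2.COLOR_BGR2HSV)
roi=np.zeros(img.shape[:2],np.uint8); roi[248:296,176:217]=1
def rep(m,z,nm):
    m=m.astype(np.uint8)*roi
    p=cv2.findNonZero(m); r=cv2.minAreaRect(p.astype(np.float32)); b=cv2.boxPoints(r)
    W=np.array([onz(t,u,v,z) for u,v in b]); e1=W[1]-W[0]; e2=W[2]-W[1]
    L=e1 if np.hypot(*e1[:2])>np.hypot(*e2[:2]) else e2
    if L[0]<0:L=-L
    print(nm,int(m.sum()),W.mean(0).round(4),yaw(L).round(2),np.hypot(*e1[:2]).round(4),np.hypot(*e2[:2]).round(4))
v=hsv[...,2];sat=hsv[...,1]
print(hsv[270,197],hsv[265,212-2],hsv[255,190])
rep((sat<40)&(v>150),.0105,"card")
rep((sat>80)&(v<165),.018,"rails")
S=np.array([onz(t,*p,.018) for p in un([(208,150),(366,197),(296,418),(134,370)],160,230,7)])
print("screws",S.mean(0),yaw(S[0]-S[3]),yaw(S[1]-S[2]))
D=np.array([onz(t,*p,.012) for p in un([(181,78),(442,156),(332,496),(69,415)],160,230,7)])
print("dots",D.mean(0),yaw(D[0]-D[3]),yaw(D[1]-D[2]))
# block
B=np.array([onz(t,*p,.025) for p in un([(172,65),(237,72),(226,185),(160,180)],340,215,5)])
print("base",B.round(4).tolist(),B.mean(0),yaw(B[0]-B[3]),yaw(B[1]-B[2]),np.linalg.norm(B[0]-B[3]),np.linalg.norm(B[0]-B[1]))
T=np.array([onz(t,*p,.06) for p in un([(192,70),(225,70),(214,165),(184,162)],340,215,5)])
print("rail",T.round(4).tolist(),T.mean(0),yaw(T[0]-T[3]),yaw(T[1]-T[2]))
# side: bottom edge of face near side corners
for p in un([(462,184),(597,181)],225,270,4): print("side bottom",onz(s,*p,.005))
for p in un([(470,44),(587,40)],225,270,4): print("side rail top",onz(s,*p,.062))
for p in un([(460,148),(598,148)],225,270,4): print("side base top near",onz(s,*p,.025))
# tissue box top 
for p in [(268,222),(315,220),(322,316),(273,318)]: print("box",onz(t,*p,.086))
for p in [(274,197),(305,187)]: print("jar",onz(t,*p,.05))
for n,P in(("sq",un([(228,412)],340,215,5)[0]),("rd",un([(217,268)],340,215,5)[0])): print(n,onz(t,*P,.065))
E
```

```text
[ 86  10 195] [ 15 143 121] [ 17 172 132]
card 409 [0.5038 0.2562 0.0105] 79.96 0.0984 0.128
rails 501 [0.5054 0.2415 0.018 ] 74.3 0.1018 0.1058
screws [0.50971758 0.25506968 0.018     ] -15.894979369261874 -15.204069327088845
dots [0.50947449 0.25453963 0.012     ] -15.585405085753367 -15.683393030006165
base [[0.631, -0.2206, 0.025], [0.6278, -0.2554, 0.025], [0.5668, -0.2493, 0.025], [0.5689, -0.2142, 0.025]] [ 0.5986155  -0.23485941  0.025     ] -5.870955136423146 -5.674573456940747 0.0624991727642542 0.0349399991392269
rail [[0.6227, -0.2266, 0.06], [0.623, -0.2438, 0.06], [0.573, -0.2379, 0.06], [0.5743, -0.2224, 0.06]] [ 0.59827746 -0.23264767  0.06      ] -4.960485599179989 -6.665296736044733
side bottom [ 0.57070789 -0.24772133  0.005     ]
side bottom [ 0.62877471 -0.25412701  0.005     ]
side rail top [ 0.57736142 -0.22709695  0.062     ]
side rail top [ 0.62774815 -0.23126276  0.062     ]
side base top near [ 0.56923101 -0.250315    0.025     ]
side base top near [ 0.62717684 -0.25907823  0.025     ]
box [0.63106548 0.05836209 0.086     ]
box [ 0.6381814  -0.06191683  0.086     ]
box [ 0.39523628 -0.08314229  0.086     ]
box [0.38818215 0.039111   0.086     ]
jar [0.70488363 0.04768637 0.05      ]
jar [ 0.73332329 -0.03408748  0.05      ]
sq [ 0.44559297 -0.24402898  0.065     ]
rd [ 0.5190916  -0.23860649  0.065     ]
```

```bash
cat >> h.py <<'E'
def togo(pos,yawdeg):
    "remaining shift and rotvec to TCP pos with tool x down and jaw axis y at yaw+90 (mod 180)"
    s=bot.state(); Rc=R.from_euler('xyz',s["ee_rot"]).as_matrix()
    best=None
    for sg in(1,-1):
        a=np.radians(yawdeg); y=sg*np.array([-np.sin(a),np.cos(a),0]); x=np.array([0,0,-1.]); Rt=np.stack([x,y,np.cross(x,y)],1)
        rv=R.from_matrix(Rt@Rc.T).as_rotvec()
        if best is None or np.linalg.norm(rv)<np.linalg.norm(best): best=rv
    print("t",s["clock"],"q",s["joint_positions"].round(3),"pos",s["tool_pos"].round(4),"w",s["gripper_width"].round(4),"F",s["ft_force"].round(2))
    print("tool y",Rc[:,1].round(3),"x",Rc[:,0].round(4)); print("shift",(np.array(pos)-s["tool_pos"]).round(4),"rot",best.round(4))
E
python3 - <<'E'
from h import *
togo((.598,-.2335,.15),-5.8)
E
```

```text
Traceback (most recent call last):
  File "h.py", line 26, in togo
    print("t",s["clock"],"q",s["joint_positions"].round(3),"pos",s["tool_pos"].round(4),"w",s["gripper_width"].round(4),"F",s["ft_force"].round(2))
                                                                                            ^^^^^^^^^^^^^^^^^^^^^^^^
AttributeError: 'float' object has no attribute 'round'
```

```bash
sed -i 's/s\["gripper_width"\].round(4)/round(s["gripper_width"],4)/' h.py
python3 - <<'E'
from h import *
togo((.598,-.2335,.15),-5.8)
E
```

```text
t 0.3 q [-1.353  0.528  1.433  0.     1.181 -0.178] pos [ 0.2415 -0.5762  0.2222] w 0.0869 F [-0.4   0.05 -0.07]
tool y [ 0.386 -0.922 -0.001] x [-2.e-04  8.e-04 -1.e+00]
shift [ 0.3565  0.3427 -0.0722] rot [-0.0008  0.     -0.498 ]
```

Request:
drive_tool([
  {"tx":0.03,"ty":0.03,"az":-0.05,"claw":0.07},
  {"tx":0.03,"ty":0.03,"az":-0.05},
  {"tx":0.03,"ty":0.03,"az":-0.05},
  {"tx":0.03,"ty":0.03,"az":-0.05},
  {"tx":0.03,"ty":0.03,"az":-0.05},
  {"tx":0.03,"ty":0.03,"az":-0.05},
  {"tx":0.03,"ty":0.03,"az":-0.05},
  {"tx":0.03,"ty":0.03,"az":-0.05},
])

```text
schema error: expected keys tx, ty, tz, ax, ay, az, claw
```

```bash
python3 - <<'E'
from h import *
togo((.598,-.2335,.15),-5.8)
E
```

```text
t 0.3 q [-1.353  0.528  1.433  0.     1.181 -0.178] pos [ 0.2415 -0.5762  0.2222] w 0.0869 F [-0.4   0.05 -0.07]
tool y [ 0.386 -0.922 -0.001] x [-2.e-04  8.e-04 -1.e+00]
shift [ 0.3565  0.3427 -0.0722] rot [-0.0008  0.     -0.498 ]
```

All the keys are needed in every row.

Request:
drive_tool([
  {"tx":0.03,"ty":0.03,"tz":0,"ax":0,"ay":0,"az":-0.05,"claw":0.07},
  {"tx":0.03,"ty":0.03,"tz":0,"ax":0,"ay":0,"az":-0.05,"claw":0.07},
  {"tx":0.03,"ty":0.03,"tz":0,"ax":0,"ay":0,"az":-0.05,"claw":0.07},
  {"tx":0.03,"ty":0.03,"tz":0,"ax":0,"ay":0,"az":-0.05,"claw":0.07},
  {"tx":0.03,"ty":0.03,"tz":0,"ax":0,"ay":0,"az":-0.05,"claw":0.07},
  {"tx":0.03,"ty":0.03,"tz":0,"ax":0,"ay":0,"az":-0.05,"claw":0.07},
  {"tx":0.03,"ty":0.03,"tz":0,"ax":0,"ay":0,"az":-0.05,"claw":0.07},
  {"tx":0.03,"ty":0.03,"tz":0,"ax":0,"ay":0,"az":-0.05,"claw":0.07},
])

```text
clock: 1.1
tool_pos: [0.4843, -0.3333, 0.222]
ee_rot: [1.36, 1.567, -1.814]
ft_force: [0.4, -1.1, -0.4]
gripper_width: 0.0697
```

```bash
python3 - <<'E'
from h import *
togo((.598,-.2335,.15),-5.8)
E
```

```text
t 1.1 q [-0.791  0.477  1.53  -0.004  1.132  0.813] pos [ 0.4843 -0.3333  0.222 ] w 0.0697 F [ 0.41 -1.06 -0.38]
tool y [-0.032 -0.999  0.004] x [-0.001 -0.004 -1.   ]
shift [ 0.1137  0.0998 -0.072 ] rot [ 0.0039 -0.0011 -0.0693]
```

Request:
drive_tool([
  {"tx":0.03,"ty":0.025,"tz":-0.01,"ax":0,"ay":0,"az":-0.02,"claw":0.06},
  {"tx":0.03,"ty":0.025,"tz":-0.01,"ax":0,"ay":0,"az":-0.02,"claw":0.06},
  {"tx":0.03,"ty":0.025,"tz":-0.02,"ax":0,"ay":0,"az":-0.02,"claw":0.06},
  {"tx":0.022,"ty":0.023,"tz":-0.02,"ax":0,"ay":0,"az":-0.01,"claw":0.06},
  {"tx":0,"ty":0,"tz":-0.01,"ax":0,"ay":0,"az":0,"claw":0.06},
  {"tx":0,"ty":0,"tz":0,"ax":0,"ay":0,"az":0,"claw":0.06},
])

```text
clock: 1.7
tool_pos: [0.6049, -0.2259, 0.1508]
ee_rot: [2.102, 1.564, -1.137]
ft_force: [-0.6, -0.6, 1.1]
gripper_width: 0.0601
```

```bash
python3 - <<'E'
from h import *
togo((.598,-.2335,.15),-5.8)
s=optics.camera("side");crop(s,"pics/s1.png",205,180,220,180,3)
t=optics.camera("top");crop(t,"pics/t1.png",320,200,120,130,4)
print(proj(s,(.598,-.2335,.15)),proj(s,bot.state()["tool_pos"]))
E
```

```text
t 1.7 q [-0.528  0.635  1.447 -0.005  1.053  1.142] pos [ 0.6049 -0.2259  0.1508] w 0.0601 F [-0.61 -0.6   1.11]
tool y [-0.097 -0.995  0.006] x [ 0.003  -0.0065 -1.    ]
shift [-0.0069 -0.0076 -0.0008] rot [ 0.0065  0.003  -0.0038]
(np.float64(355.8364500101662), np.float64(234.19078627319527)) (np.float64(359.3934792606055), np.float64(231.0853280192032))
```

View pics/s1.png

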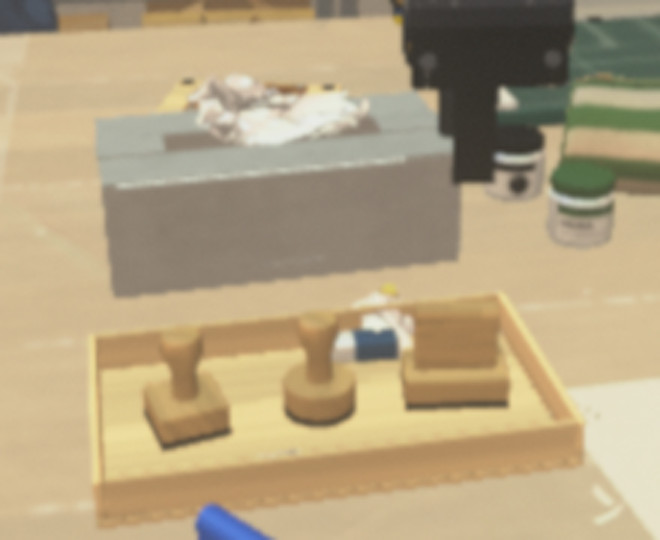

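View pics/t1.png

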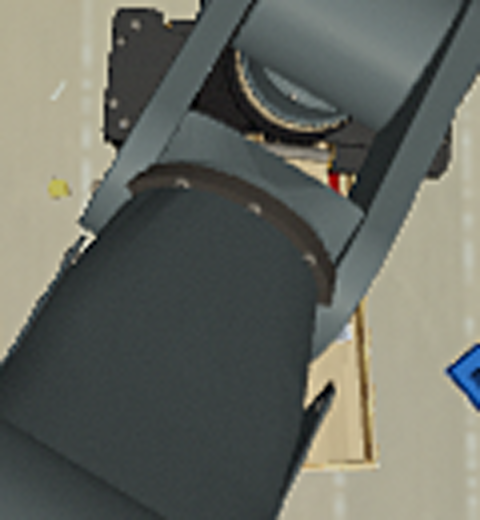

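The side view shows the fingers above the block, at about (365,235) in the full image, and the tray is untouched. Next I correct the offset and go down.

Request:
drive_tool([
  {"tx":-0.007,"ty":-0.008,"tz":0,"ax":0.006,"ay":0.003,"az":-0.004,"claw":0.06},
  {"tx":0,"ty":0,"tz":-0.02,"ax":0,"ay":0,"az":0,"claw":0.06},
  {"tx":0,"ty":0,"tz":-0.02,"ax":0,"ay":0,"az":0,"claw":0.06},
  {"tx":0,"ty":0,"tz":-0.01,"ax":0,"ay":0,"az":0,"claw":0.06},
  {"tx":0,"ty":0,"tz":0,"ax":0,"ay":0,"az":0,"claw":0.06},
])

```text
clock: 2.3
tool_pos: [0.5959, -0.2456, 0.1076]
ee_rot: [2.565, 1.558, -0.689]
ft_force: [-0.6, -0.1, 0.2]
gripper_width: 0.06
```

```bash
python3 - <<'E'
from h import *
togo((.598,-.2335,.031),-5.8)
E
```

```text
t 2.3 q [-0.563  0.687  1.486 -0.002  0.956  1.122] pos [ 0.5959 -0.2456  0.1076] w 0.06 F [-0.56 -0.07  0.21]
tool y [-0.113 -0.994  0.007] x [ 0.0101 -0.0083 -0.9999]
shift [ 0.0021  0.0121 -0.0766] rot [0.0083 0.0101 0.0115]
```

Request:
drive_tool([
  {"tx":0.002,"ty":0.012,"tz":0,"ax":0.008,"ay":0.01,"az":0.011,"claw":0.06},
  {"tx":0,"ty":0,"tz":0,"ax":0,"ay":0,"az":0,"claw":0.06},
  {"tx":0,"ty":0,"tz":0,"ax":0,"ay":0,"az":0,"claw":0.06},
])

```text
clock: 2.6
tool_pos: [0.5986, -0.2349, 0.1103]
ee_rot: [2.699, 1.568, -0.546]
ft_force: [-0.2, -0.1, -0.4]
gripper_width: 0.0601
```

```bash
python3 - <<'E'
from h import *
togo((.598,-.2335,.031),-5.8)
E
```

```text
t 2.6 q [-0.547  0.685  1.481  0.     0.973  1.126] pos [ 0.5986 -0.2349  0.1103] w 0.0601 F [-0.2  -0.11 -0.41]
tool y [-0.103 -0.995  0.001] x [ 0.0027 -0.0016 -1.    ]
shift [-0.0006  0.0014 -0.0793] rot [0.0016 0.0027 0.0019]
```

Request:
drive_tool([
  {"tx":0,"ty":0.001,"tz":-0.02,"ax":0.001,"ay":0.002,"az":0.001,"claw":0.06},
  {"tx":0,"ty":0,"tz":-0.02,"ax":0,"ay":0,"az":0,"claw":0.06},
  {"tx":0,"ty":0,"tz":0,"ax":0,"ay":0,"az":0,"claw":0.06},
  {"tx":0,"ty":0,"tz":0,"ax":0,"ay":0,"az":0,"claw":0.06},
])

```text
clock: 3.0
tool_pos: [0.6016, -0.2343, 0.0736]
ee_rot: [2.664, 1.562, -0.577]
ft_force: [0.0, 0.4, -0.2]
gripper_width: 0.0602
```

```bash
python3 - <<'E'
from h import *
togo((.598,-.2335,.031),-5.8)
s=optics.camera("side");crop(s,"pics/s2.png",285,200,130,120,5)
togo((.598,-.2335,.031),-5.8)
E
```

```text
t 3.0 q [-0.544  0.736  1.497 -0.     0.899  1.127] pos [ 0.6016 -0.2343  0.0736] w 0.0602 F [ 0.02  0.41 -0.21]
tool y [-0.1   -0.995  0.004] x [ 0.0075 -0.0049 -1.    ]
shift [-0.0036  0.0008 -0.0426] rot [ 0.0049  0.0075 -0.0015]
t 3.05 q [-0.544  0.736  1.498 -0.     0.899  1.127] pos [ 0.6015 -0.2342  0.0736] w 0.06 F [-0.35 -0.26 -0.04]
tool y [-0.1   -0.995  0.004] x [ 0.0072 -0.0047 -1.    ]
shift [-0.0035  0.0007 -0.0426] rot [ 0.0047  0.0072 -0.0014]
```

View pics/s2.png

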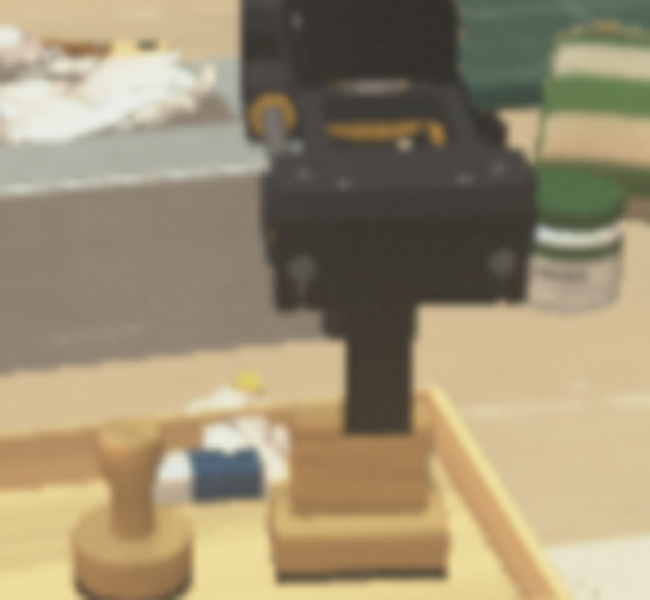

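The near finger stands in front of the rail, with its tip around (361,286), and the tip is close to level with the rail top. I go down further.

Request:
drive_tool([
  {"tx":-0.003,"ty":0.001,"tz":-0.01,"ax":0.005,"ay":0.007,"az":-0.001,"claw":0.06},
  {"tx":0,"ty":0,"tz":-0.01,"ax":0,"ay":0.001,"az":0,"claw":0.06},
  {"tx":0,"ty":0,"tz":-0.01,"ax":0,"ay":0.001,"az":0,"claw":0.06},
  {"tx":0,"ty":0,"tz":0,"ax":0,"ay":0,"az":0,"claw":0.06},
  {"tx":0,"ty":0,"tz":0,"ax":0,"ay":0,"az":0,"claw":0.06},
])

```text
clock: 3.55
tool_pos: [0.5994, -0.2337, 0.0433]
ee_rot: [2.088, 1.569, -1.154]
ft_force: [0.0, -1.2, -0.4]
gripper_width: 0.0597
```

```bash
python3 - <<'E'
from h import *
togo((.598,-.2335,.031),-5.8)
E
```

```text
t 3.55 q [-5.450e-01  7.800e-01  1.509e+00 -1.000e-03  8.520e-01  1.127e+00] pos [ 0.5994 -0.2337  0.0433] w 0.0597 F [ 0.02 -1.24 -0.37]
tool y [-0.1   -0.995  0.001] x [ 6.0e-04 -1.2e-03 -1.0e+00]
shift [-0.0014  0.0002 -0.0123] rot [ 0.0012  0.0006 -0.0007]
```

Request:
drive_tool([
  {"tx":-0.001,"ty":0,"tz":-0.011,"ax":0.001,"ay":0.001,"az":0,"claw":0.06},
  {"tx":0,"ty":0,"tz":0,"ax":0,"ay":0,"az":0,"claw":0.06},
  {"tx":0,"ty":0,"tz":0,"ax":0,"ay":0,"az":0,"claw":0.06},
])

```text
clock: 3.85
tool_pos: [0.5984, -0.2339, 0.0313]
ee_rot: [0.665, 1.57, -2.577]
ft_force: [-0.1, -1.2, 0.8]
gripper_width: 0.0598
```

```bash
python3 - <<'E'
from h import *
togo((.598,-.2335,.031),-5.8)
s=optics.camera("side");crop(s,"pics/s3.png",285,200,130,120,5)
E
```

```text
t 3.85 q [-5.460e-01  7.970e-01  1.514e+00 -1.000e-03  8.310e-01  1.126e+00] pos [ 0.5984 -0.2339  0.0313] w 0.0598 F [-0.08 -1.2   0.83]
tool y [-0.1   -0.995  0.   ] x [-4.e-04 -2.e-04 -1.e+00]
shift [-0.0004  0.0004 -0.0003] rot [ 0.0002 -0.0004 -0.0006]
```

View pics/s3.png

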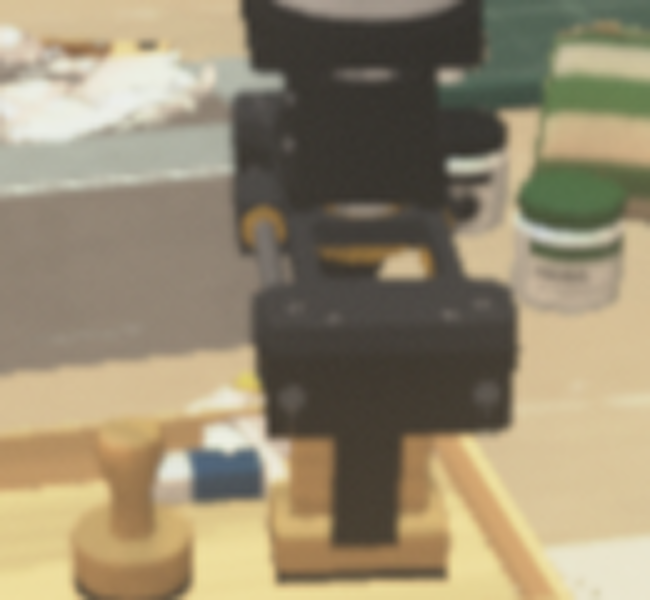

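The finger sits centred on the rail at about (358,298), and the block and tray have not moved. I close the gripper.

Request:
drive_tool([
  {"tx":0,"ty":0,"tz":0,"ax":0,"ay":0,"az":0,"claw":0.03},
  {"tx":0,"ty":0,"tz":0,"ax":0,"ay":0,"az":0,"claw":0.022},
  {"tx":0,"ty":0,"tz":0,"ax":0,"ay":0,"az":0,"claw":0.005},
  {"tx":0,"ty":0,"tz":0,"ax":0,"ay":0,"az":0,"claw":0.005},
  {"tx":0,"ty":0,"tz":0,"ax":0,"ay":0,"az":0,"claw":0.005},
  {"tx":0,"ty":0,"tz":0,"ax":0,"ay":0,"az":0,"claw":0.005},
], newtons=25)

```text
clock: 4.5
tool_pos: [0.5988, -0.234, 0.0322]
ee_rot: [2.325, 1.57, -0.918]
ft_force: [0.2, -1.1, -0.2]
gripper_width: 0.0197
```

```bash
python3 - <<'E'
from h import *
togo((.598,-.2335,.031),-5.8)
E
```

```text
t 4.5 q [-5.460e-01  7.960e-01  1.513e+00 -1.000e-03  8.310e-01  1.126e+00] pos [ 0.5988 -0.234   0.0322] w 0.0197 F [ 0.22 -1.13 -0.17]
tool y [-0.1   -0.995  0.001] x [ 7.e-04 -9.e-04 -1.e+00]
shift [-0.0008  0.0005 -0.0012] rot [ 0.0009  0.0007 -0.0006]
```

Request:
drive_tool([
  {"tx":0,"ty":0,"tz":0,"ax":0,"ay":0,"az":0,"claw":0.005},
  {"tx":0,"ty":0,"tz":0,"ax":0,"ay":0,"az":0,"claw":0.005},
  {"tx":0,"ty":0,"tz":0,"ax":0,"ay":0,"az":0,"claw":0.005},
])

```text
clock: 4.8
tool_pos: [0.5988, -0.234, 0.0322]
ee_rot: [2.304, 1.57, -0.938]
ft_force: [0.2, -0.0, -0.3]
gripper_width: 0.016
```

```bash
python3 - <<'E'
from h import *
togo((.598,-.2335,.031),-5.8)
E
```

```text
t 4.8 q [-5.460e-01  7.960e-01  1.513e+00 -1.000e-03  8.310e-01  1.126e+00] pos [ 0.5988 -0.234   0.0322] w 0.016 F [ 0.16 -0.02 -0.28]
tool y [-0.1   -0.995  0.001] x [ 7.e-04 -9.e-04 -1.e+00]
shift [-0.0008  0.0005 -0.0012] rot [ 0.0009  0.0007 -0.0007]
```

The opening is 16.0 mm, the rail's width, so the block is gripped. The TCP is 27.2 mm above the underside. I lift it straight up.

Request:
drive_tool([
  {"tx":0,"ty":0,"tz":0.01,"ax":0,"ay":0,"az":0,"claw":0.005},
  {"tx":0,"ty":0,"tz":0.015,"ax":0,"ay":0,"az":0,"claw":0.005},
  {"tx":0,"ty":0,"tz":0.025,"ax":0,"ay":0,"az":0,"claw":0.005},
  {"tx":0,"ty":0,"tz":0.025,"ax":0,"ay":0,"az":0,"claw":0.005},
  {"tx":0,"ty":0,"tz":0.025,"ax":0,"ay":0,"az":0,"claw":0.005},
  {"tx":0,"ty":0,"tz":0.025,"ax":0,"ay":0,"az":0,"claw":0.005},
  {"tx":0,"ty":0,"tz":0.025,"ax":0,"ay":0,"az":0,"claw":0.005},
  {"tx":0,"ty":0,"tz":0.025,"ax":0,"ay":0,"az":0,"claw":0.005},
  {"tx":0,"ty":0,"tz":0.015,"ax":0,"ay":0,"az":0,"claw":0.005},
  {"tx":0,"ty":0,"tz":0,"ax":0,"ay":0,"az":0,"claw":0.005},
])

```text
clock: 5.8
tool_pos: [0.5968, -0.2325, 0.2396]
ee_rot: [2.667, 1.565, -0.575]
ft_force: [1.2, -0.5, -0.3]
gripper_width: 0.0156
```

```bash
python3 - <<'E'
from h import *
togo((.51,.255,.235),-15.6)
s=optics.camera("side");crop(s,"pics/s4.png",225,100,200,220,3)
E
```

```text
t 5.8 q [-0.546  0.529  1.377 -0.     1.23   1.126] pos [ 0.5968 -0.2325  0.2396] w 0.0156 F [ 1.15 -0.52 -0.29]
tool y [-0.1   -0.995  0.002] x [ 0.0045 -0.0029 -1.    ]
shift [-0.0868  0.4875 -0.0046] rot [ 0.0033  0.0043 -0.1719]
```

View pics/s4.png

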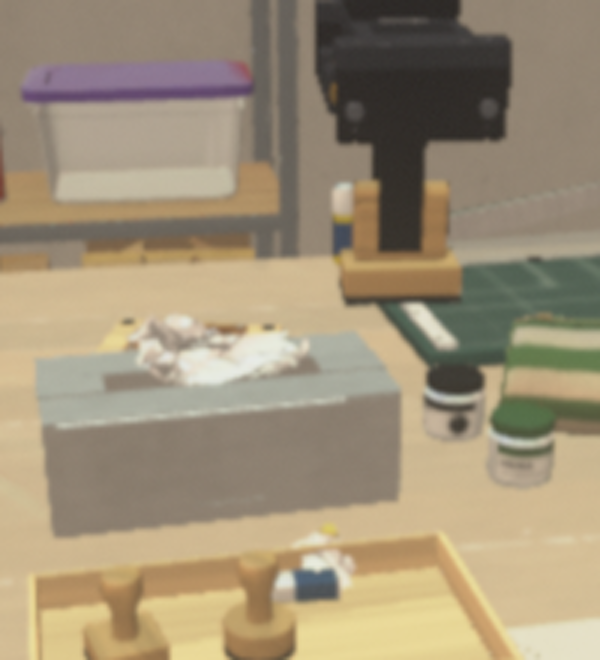

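The block hangs level below the fingers with its face at about (360,198), and the others stayed in the tray. I carry it across at an underside height of about 0.21 m.

Request:
drive_tool([
  {"tx":-0.003,"ty":0.01,"tz":0,"ax":0.002,"ay":0.003,"az":-0.01,"claw":0.005},
  {"tx":-0.005,"ty":0.02,"tz":0,"ax":0,"ay":0,"az":-0.01,"claw":0.005},
  {"tx":-0.005,"ty":0.03,"tz":0,"ax":0,"ay":0,"az":-0.01,"claw":0.005},
  {"tx":-0.005,"ty":0.03,"tz":0,"ax":0,"ay":0,"az":-0.01,"claw":0.005},
  {"tx":-0.005,"ty":0.03,"tz":0,"ax":0,"ay":0,"az":-0.01,"claw":0.005},
  {"tx":-0.005,"ty":0.03,"tz":0,"ax":0,"ay":0,"az":-0.01,"claw":0.005},
  {"tx":-0.005,"ty":0.03,"tz":0,"ax":0,"ay":0,"az":-0.01,"claw":0.005},
])

```text
clock: 6.55
tool_pos: [0.5544, -0.0446, 0.23]
ee_rot: [-0.264, 1.552, 2.694]
ft_force: [0.2, -0.7, -0.5]
gripper_width: 0.0159
```

```bash
python3 - <<'E'
from h import *
togo((.51,.255,.235),-15.6)
E
```

```text
t 6.55 q [-0.283  0.433  1.585  0.003  1.141  1.47 ] pos [ 0.5544 -0.0446  0.23  ] w 0.0159 F [ 0.17 -0.74 -0.46]
tool y [-0.182 -0.983 -0.005] x [-0.0169  0.0081 -0.9998]
shift [-0.0444  0.2996  0.005 ] rot [-0.0088 -0.0165 -0.0891]
```

Request:
drive_tool([
  {"tx":-0.002,"ty":0.03,"tz":0.002,"ax":-0.004,"ay":-0.008,"az":-0.01,"claw":0.005},
  {"tx":-0.003,"ty":0.03,"tz":0.002,"ax":-0.002,"ay":-0.003,"az":-0.01,"claw":0.005},
  {"tx":-0.004,"ty":0.03,"tz":0.002,"ax":0,"ay":0,"az":-0.01,"claw":0.005},
  {"tx":-0.004,"ty":0.03,"tz":0.002,"ax":0,"ay":0,"az":-0.01,"claw":0.005},
  {"tx":-0.004,"ty":0.03,"tz":0,"ax":0,"ay":0,"az":-0.01,"claw":0.005},
  {"tx":-0.004,"ty":0.03,"tz":0,"ax":0,"ay":0,"az":-0.01,"claw":0.005},
])

```text
clock: 7.15
tool_pos: [0.5213, 0.1469, 0.23]
ee_rot: [0.002, 1.542, 2.896]
ft_force: [0.1, -0.3, -0.7]
gripper_width: 0.016
```

```bash
python3 - <<'E'
from h import *
togo((.51,.255,.235),-15.6)
E
```

```text
t 7.15 q [0.063 0.417 1.616 0.01  1.137 1.878] pos [0.5213 0.1469 0.23  ] w 0.016 F [ 0.09 -0.25 -0.74]
tool y [-0.245 -0.969  0.   ] x [-0.0276  0.0069 -0.9996]
shift [-0.0113  0.1081  0.005 ] rot [-0.0073 -0.0276 -0.0246]
```

Request:
drive_tool([
  {"tx":-0.002,"ty":0.028,"tz":0.001,"ax":-0.005,"ay":-0.015,"az":-0.005,"claw":0.005},
  {"tx":-0.002,"ty":0.028,"tz":0.001,"ax":0,"ay":-0.005,"az":-0.005,"claw":0.005},
  {"tx":-0.002,"ty":0.02,"tz":0,"ax":0,"ay":0,"az":-0.005,"claw":0.005},
  {"tx":0,"ty":0.01,"tz":0,"ax":0,"ay":0,"az":0,"claw":0.005},
  {"tx":0,"ty":0,"tz":0,"ax":0,"ay":0,"az":0,"claw":0.005},
  {"tx":0,"ty":0,"tz":0,"ax":0,"ay":0,"az":0,"claw":0.005},
])

```text
clock: 7.75
tool_pos: [0.5045, 0.2407, 0.225]
ee_rot: [0.273, 1.545, -3.126]
ft_force: [0.1, 0.1, -1.3]
gripper_width: 0.016
```

```bash
python3 - <<'E'
from h import *
togo((.5095,.2548,.12),-15.6)
s=optics.camera("side");cv2.imwrite("pics/s5.png",s["color"])
s=optics.camera("top");cv2.imwrite("pics/t5.png",s["color"])
E
```

```text
t 7.75 q [0.242 0.445 1.58  0.006 1.141 2.068] pos [0.5045 0.2407 0.225 ] w 0.016 F [ 0.09  0.08 -1.28]
tool y [-0.255 -0.967  0.007] x [-2.580e-02 -4.000e-04 -9.997e-01]
shift [ 0.005   0.0141 -0.105 ] rot [ 0.0002 -0.0258 -0.0145]
```

View pics/s5.png

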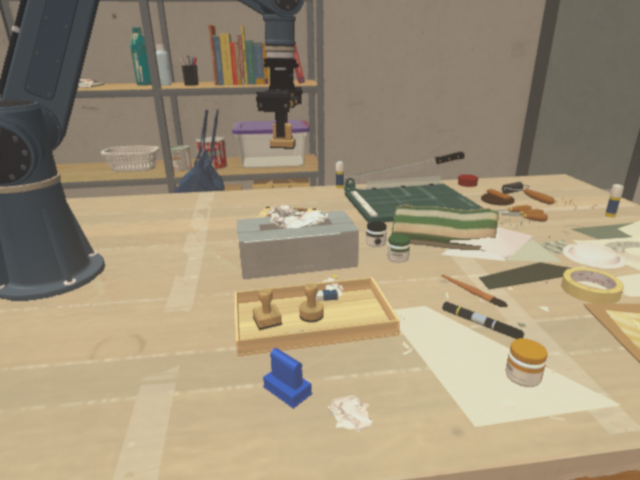

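View pics/t5.png

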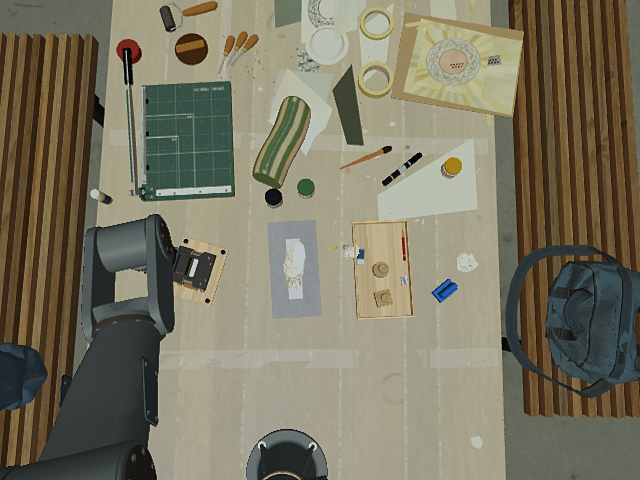

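The block is over the far side and everything else is where it was: box (295,270), jars (274,197) and (305,187), two blocks in the tray. I align it first, then go down.

Request:
drive_tool([
  {"tx":0.005,"ty":0.012,"tz":0,"ax":0,"ay":-0.026,"az":-0.015,"claw":0.005},
  {"tx":0,"ty":0,"tz":0,"ax":0,"ay":0,"az":0,"claw":0.005},
  {"tx":0,"ty":0,"tz":0,"ax":0,"ay":0,"az":0,"claw":0.005},
  {"tx":0,"ty":0,"tz":0,"ax":0,"ay":0,"az":0,"claw":0.005},
])

```text
clock: 8.25
tool_pos: [0.5109, 0.2481, 0.2252]
ee_rot: [1.859, 1.569, -1.562]
ft_force: [-0.7, 0.1, -1.1]
gripper_width: 0.016
```

```bash
python3 - <<'E'
from h import *
togo((.5095,.2548,.12),-15.6)
s=optics.camera("side");crop(s,"pics/s6.png",230,80,110,150,5)
E
```

```text
t 8.25 q [ 2.560e-01  4.480e-01  1.575e+00 -2.000e-03  1.120e+00  2.107e+00] pos [0.5109 0.2481 0.2252] w 0.016 F [-0.66  0.1  -1.06]
tool y [-0.276 -0.961  0.002] x [ 0.     -0.0017 -1.    ]
shift [-0.0014  0.0067 -0.1052] rot [0.0017 0.     0.0069]
```

View pics/s6.png

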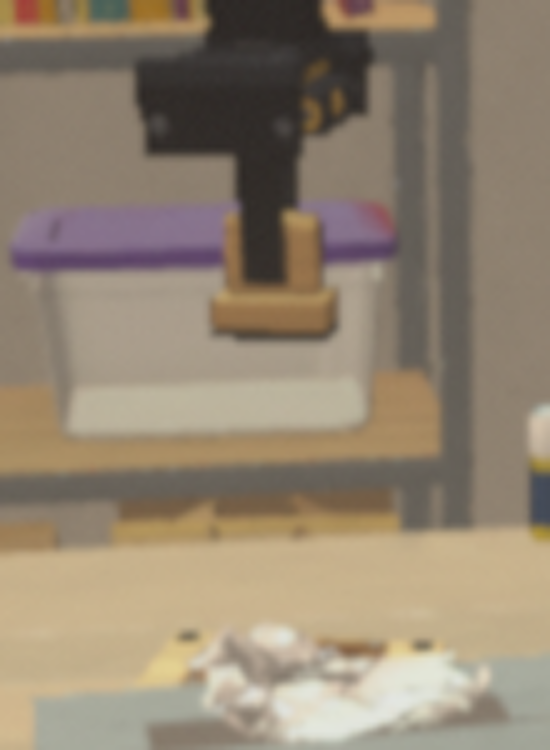

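```bash
python3 - <<'E'
from h import *
st=bot.state(); s=optics.camera("side")
p=st["tool_pos"]; Rc=R.from_euler('xyz',st["ee_rot"]).as_matrix(); y=Rc[:,1]; ax=-np.cross(y,[0,0,1]); 
if ax[0]<0: ax=-ax
bx=ax/np.linalg.norm(ax); by=np.cross([0,0,1],bx)
for n,l in(("botL",(-.03,-.018,-.0272)),("botR",(.03,-.018,-.0272)),("topL",(-.03,-.018,-.0072)),("topR",(.03,-.018,-.0072)),("railL",(-.024,-.008,.025)),("railR",(.024,-.008,.025)),("finL",(-.0095,-.014,0)),("finR",(.0095,-.014,0))):
    u,v=proj(s,p+bx*l[0]+by*l[1]+np.array([0,0,l[2]])); print(n,round((u-230+.5)*5-.5,1),round((v-80+.5)*5-.5,1))
E
```

```text
botL 205.6 337.1
botR 322.3 339.6
topL 203.3 297.1
topR 320.9 299.3
railL 216.3 228.2
railR 310.8 229.6
finL 244.5 281.7
finR 281.7 282.4
```

```bash
python3 - <<'E'
from h import *
t=optics.camera("top"); s=optics.camera("side")
for X,Y in [(181,78),(442,156),(332,496),(69,415)]:
    P=onz(t,160+(X+.5)/7-.5,230+(Y+.5)/7-.5,.012); u,v=proj(s,P); print(P.round(4),"->side crop",round((u-229.5)*5-.5),round((v-79.5)*5-.5))
# board corners z=.01
for X,Y in [(168,45),(482,145),(360,525),(38,432)]:
    P=onz(t,160+(X+.5)/7-.5,230+(Y+.5)/7-.5,.010); u,v=proj(s,P); print("c",P.round(4),"->",round((u-229.5)*5-.5),round((v-79.5)*5-.5))
im=s["color"]
for r in (141,143,145): print(r,[(c,tuple(im[r,c])) for c in list(range(270,276))+list(range(294,300))])
for r in (128,130,132): print(r,[(c,int(im[r,c,2]),int(im[r,c,2])-int(im[r,c,0])) for c in range(272,298)])
E
```

```text
[0.5891 0.2874 0.012 ] ->side crop 421 641
[0.5604 0.1852 0.012 ] ->side crop 390 710
[0.4297 0.2219 0.012 ] ->side crop 137 699
[0.4587 0.3237 0.012 ] ->side crop 187 633
c [0.6022 0.2936 0.01  ] -> 442 640
c [0.5652 0.1703 0.01  ] -> 402 723
c [0.4189 0.2112 0.01  ] -> 116 711
c [0.4521 0.3358 0.01  ] -> 175 630
141 [(270, (np.uint8(137), np.uint8(154), np.uint8(167))), (271, (np.uint8(122), np.uint8(140), np.uint8(156))), (272, (np.uint8(89), np.uint8(116), np.uint8(142))), (273, (np.uint8(79), np.uint8(117), np.uint8(150))), (274, (np.uint8(79), np.uint8(118), np.uint8(153))), (275, (np.uint8(80), np.uint8(119), np.uint8(155))), (294, (np.uint8(76), np.uint8(114), np.uint8(147))), (295, (np.uint8(69), np.uint8(101), np.uint8(129))), (296, (np.uint8(71), np.uint8(97), np.uint8(121))), (297, (np.uint8(99), np.uint8(118), np.uint8(136))), (298, (np.uint8(133), np.uint8(150), np.uint8(164))), (299, (np.uint8(143), np.uint8(161), np.uint8(174)))]
143 [(270, (np.uint8(138), np.uint8(155), np.uint8(168))), (271, (np.uint8(122), np.uint8(141), np.uint8(157))), (272, (np.uint8(87), np.uin
[... 1664 characters left out ...]
5), (279, 57, 12), (280, 54, 9), (281, 53, 9), (282, 52, 9), (283, 52, 10), (284, 52, 10), (285, 54, 11), (286, 75, 26), (287, 111, 49), (288, 140, 69), (289, 149, 75), (290, 150, 74), (291, 148, 74), (292, 142, 70), (293, 121, 53), (294, 97, 20), (295, 93, -6), (296, 94, -10), (297, 95, -8)]
132 [(272, 101, -6), (273, 106, -1), (274, 115, 17), (275, 134, 54), (276, 145, 71), (277, 135, 65), (278, 97, 41), (279, 63, 17), (280, 54, 10), (281, 53, 10), (282, 53, 9), (283, 53, 9), (284, 53, 10), (285, 57, 13), (286, 75, 25), (287, 111, 49), (288, 139, 68), (289, 145, 71), (290, 146, 72), (291, 145, 72), (292, 140, 69), (293, 125, 55), (294, 107, 24), (295, 112, 6), (296, 118, 4), (297, 123, 7)]
```

Request:
drive_tool([
  {"tx":-0.001,"ty":0.006,"tz":-0.02,"ax":0.001,"ay":0,"az":0.006,"claw":0.005},
  {"tx":0,"ty":0,"tz":-0.02,"ax":0,"ay":0,"az":0,"claw":0.005},
  {"tx":0,"ty":0,"tz":-0.02,"ax":0,"ay":0,"az":0,"claw":0.005},
  {"tx":0,"ty":0,"tz":-0.02,"ax":0,"ay":0,"az":0,"claw":0.005},
  {"tx":0,"ty":0,"tz":-0.01,"ax":0,"ay":0,"az":0,"claw":0.005},
  {"tx":0,"ty":0,"tz":0,"ax":0,"ay":0,"az":0,"claw":0.005},
  {"tx":0,"ty":0,"tz":0,"ax":0,"ay":0,"az":0,"claw":0.005},
])

```text
clock: 9.15
tool_pos: [0.5119, 0.2546, 0.1344]
ee_rot: [-2.706, 1.565, 0.162]
ft_force: [-0.4, -0.3, -1.0]
gripper_width: 0.0156
```

```bash
python3 - <<'E'
from h import *
togo((.5095,.2548,.1),-15.6)
E
```

```text
t 9.15 q [ 2.670e-01  5.710e-01  1.654e+00 -1.000e-03  9.110e-01  2.111e+00] pos [0.5119 0.2546 0.1344] w 0.0156 F [-0.4  -0.33 -1.03]
tool y [-0.269 -0.963 -0.002] x [ 5.5e-03  9.0e-04 -1.0e+00]
shift [-0.0024  0.0002 -0.0344] rot [-0.0009  0.0055  0.0006]
```

Request:
drive_tool([
  {"tx":-0.002,"ty":0,"tz":-0.012,"ax":-0.001,"ay":0.005,"az":0,"claw":0.005},
  {"tx":0,"ty":0,"tz":-0.012,"ax":0,"ay":0.001,"az":0,"claw":0.005},
  {"tx":0,"ty":0,"tz":0,"ax":0,"ay":0,"az":0,"claw":0.005},
  {"tx":0,"ty":0,"tz":0,"ax":0,"ay":0,"az":0,"claw":0.005},
])

```text
clock: 9.55
tool_pos: [0.5114, 0.2551, 0.1106]
ee_rot: [-2.575, 1.567, 0.294]
ft_force: [-0.6, 0.2, 0.4]
gripper_width: 0.0159
```

```bash
cat > cmp.py <<'E'
from h import *
import sys
st=bot.state(); s=optics.camera("side"); x0,y0,w,h,k=[int(a) for a in sys.argv[2:7]]
p=st["tool_pos"]; Rc=R.from_euler('xyz',st["ee_rot"]).as_matrix(); z=-Rc[:,0]
bx=np.cross(-Rc[:,1],z); by=np.cross(z,bx)
im=cv2.resize(s["color"][y0:y0+h,x0:x0+w],None,fx=k,fy=k,interpolation=cv2.INTER_CUBIC); raw=im.copy()
def P(l):
    u,v=proj(s,p+bx*l[0]+by*l[1]+z*l[2]); return (u-x0+.5)*k-.5,(v-y0+.5)*k-.5
for l in[(a,b,c) for c in(-.0272,-.0072) for a in(-.03,.03) for b in(-.018,.018)]+[(a,b,.025) for a in(-.024,.024) for b in(-.008,.008)]:
    q=P(l); cv2.circle(im,tuple(int(round(i)) for i in q),2,(0,0,255),-1)
    print(l,[round(i,1) for i in q])
cv2.imwrite(sys.argv[1],np.hstack([raw,im]))
E
python3 - <<'E'
from h import *
togo((.5095,.2548,.054),-15.6)
E
python3 cmp.py pics/c1.png 255 130 60 80 6
```

```text
t 9.55 q [0.267 0.607 1.67  0.    0.861 2.111] pos [0.5114 0.2551 0.1106] w 0.0159 F [-0.63  0.21  0.44]
tool y [-0.269 -0.963 -0.002] x [ 0.0036  0.0011 -1.    ]
shift [-0.0019 -0.0003 -0.0566] rot [-0.0011  0.0036  0.0005]
(-0.03, -0.018, -0.0272) [np.float64(112.7), np.float64(361.9)]
(-0.03, 0.018, -0.0272) [np.float64(131.5), np.float64(338.0)]
(0.03, -0.018, -0.0272) [np.float64(246.6), np.float64(365.9)]
(0.03, 0.018, -0.0272) [np.float64(261.8), np.float64(341.7)]
(-0.03, -0.018, -0.0072) [np.float64(110.1), np.float64(318.0)]
(-0.03, 0.018, -0.0072) [np.float64(129.0), np.float64(295.1)]
(0.03, -0.018, -0.0072) [np.float64(244.9), np.float64(321.7)]
(0.03, 0.018, -0.0072) [np.float64(260.2), np.float64(298.6)]
(-0.024, -0.008, 0.025) [np.float64(124.6), np.float64(240.3)]
(-0.024, 0.008, 0.025) [np.float64(133.0), np.float64(230.8)]
(0.024, -0.008, 0.025) [np.float64(232.9), np.float64(242.8)]
(0.024, 0.008, 0.025) [np.float64(240.0), np.float64(233.3)]
```

View pics/c1.png

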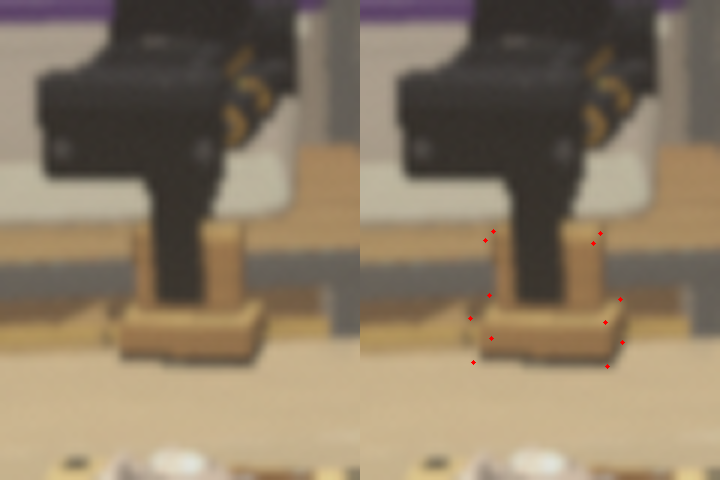

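The side view puts the block about 2 mm further in +x, relative to the jig, than the arm's own reading. The block is level. I take half of that offset and aim the TCP at (0.5085, 0.2548, 0.054).

Request:
drive_tool([
  {"tx":-0.003,"ty":0,"tz":-0.01,"ax":-0.001,"ay":0.004,"az":0,"claw":0.005},
  {"tx":0,"ty":0,"tz":-0.012,"ax":0,"ay":0.001,"az":0,"claw":0.005},
  {"tx":0,"ty":0,"tz":-0.012,"ax":0,"ay":0.001,"az":0,"claw":0.005},
  {"tx":0,"ty":0,"tz":0,"ax":0,"ay":0,"az":0,"claw":0.005},
  {"tx":0,"ty":0,"tz":0,"ax":0,"ay":0,"az":0,"claw":0.005},
])

```text
clock: 10.1
tool_pos: [0.5081, 0.2551, 0.0736]
ee_rot: [0.269, 1.568, 3.138]
ft_force: [0.5, 0.1, -1.4]
gripper_width: 0.0156
```

```bash
python3 - <<'E'
from h import *
togo((.5085,.2548,.054),-15.6)
E
```

```text
t 10.1 q [2.680e-01 6.650e-01 1.693e+00 1.000e-03 7.870e-01 2.111e+00] pos [0.5081 0.2551 0.0736] w 0.0156 F [ 0.53  0.12 -1.44]
tool y [-0.269 -0.963  0.001] x [-0.0029  0.     -1.    ]
shift [ 0.0004 -0.0003 -0.0196] rot [-0.     -0.0029  0.0005]
```

Request:
drive_tool([
  {"tx":0,"ty":0,"tz":-0.008,"ax":0,"ay":-0.001,"az":0,"claw":0.005},
  {"tx":0,"ty":0,"tz":-0.006,"ax":0,"ay":0,"az":0,"claw":0.005},
  {"tx":0,"ty":0,"tz":0,"ax":0,"ay":0,"az":0,"claw":0.005},
  {"tx":0,"ty":0,"tz":0,"ax":0,"ay":0,"az":0,"claw":0.005},
])

```text
clock: 10.5
tool_pos: [0.5084, 0.2552, 0.0585]
ee_rot: [0.128, 1.57, 2.996]
ft_force: [-0.1, 0.6, -1.0]
gripper_width: 0.0161
```

```bash
python3 - <<'E'
from h import *
togo((.5085,.2548,.054),-15.6)
t=optics.camera("top");crop(t,"pics/t7.png",150,220,90,100,6)
E
python3 cmp.py pics/c2.png 255 150 60 80 6
```

```text
t 10.5 q [2.690e-01 6.890e-01 1.700e+00 1.000e-03 7.530e-01 2.112e+00] pos [0.5084 0.2552 0.0585] w 0.0161 F [-0.06  0.64 -0.97]
tool y [-0.269 -0.963  0.   ] x [-1.2e-03  2.0e-04 -1.0e+00]
shift [ 0.0001 -0.0004 -0.0045] rot [-0.0002 -0.0012  0.0005]
(-0.03, -0.018, -0.0272) [np.float64(111.8), np.float64(353.6)]
(-0.03, 0.018, -0.0272) [np.float64(130.3), np.float64(327.3)]
(0.03, -0.018, -0.0272) [np.float64(243.4), np.float64(358.8)]
(0.03, 0.018, -0.0272) [np.float64(258.4), np.float64(332.2)]
(-0.03, -0.018, -0.0072) [np.float64(109.5), np.float64(311.2)]
(-0.03, 0.018, -0.0072) [np.float64(128.1), np.float64(285.8)]
(0.03, -0.018, -0.0072) [np.float64(241.9), np.float64(316.2)]
(0.03, 0.018, -0.0072) [np.float64(257.1), np.float64(290.5)]
(-0.024, -0.008, 0.025) [np.float64(124.1), np.float64(235.4)]
(-0.024, 0.008, 0.025) [np.float64(132.4), np.float64(224.8)]
(0.024, -0.008, 0.025) [np.float64(230.4), np.float64(239.0)]
(0.024, 0.008, 0.025) [np.float64(237.5), np.float64(228.3)]
```

View pics/c2.png

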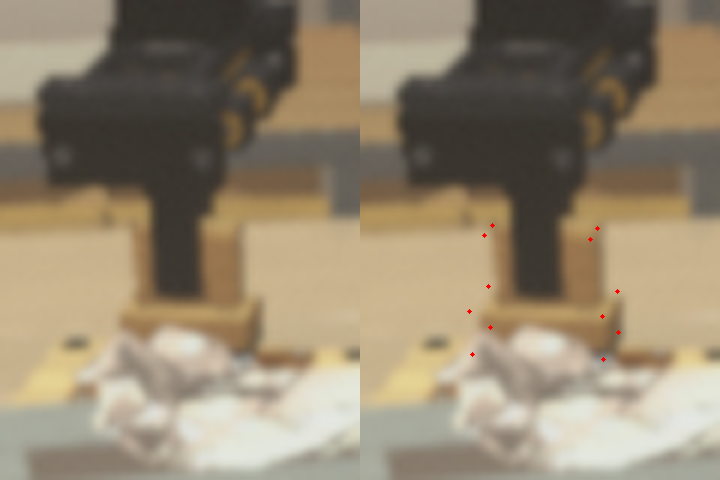

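View pics/t7.png

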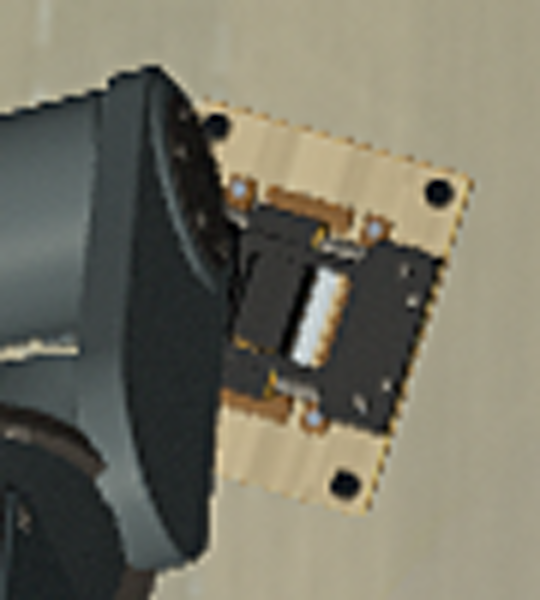

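```bash
python3 - <<'E'
from h import *
s=optics.camera("side")
def go(p,yaw,x0,y0,k,zs):
    a=np.radians(yaw); bx=np.array([np.cos(a),np.sin(a),0]); by=np.array([-np.sin(a),np.cos(a),0]); p=np.array(p)
    for n,l in zs:
        u,v=proj(s,p+bx*l[0]+by*l[1]+np.array([0,0,l[2]])); print(n,l,round((u-x0+.5)*k-.5,1),round((v-y0+.5)*k-.5,1))
L=[("bl",(-.03,-.018,-.0265)),("br",(.03,-.018,-.0265)),("tl",(-.03,-.018,-.0065)),("tr",(.03,-.018,-.0065))]
print("s3 (before closing, open 60mm)"); go((.5984,-.2339,.0313),-5.75,285,200,5,L+[("rl",(-.024,-.008,.02)),("rr",(.024,-.008,.02))]+[("f",(e,-.03-t,0)) for e in(-.0095,.0095) for t in(0,.015)])
print("now"); st=bot.state(); go(st["tool_pos"],-15.6,255,150,6,[("f",(e,-.008-t,0)) for e in(-.0095,.0095) for t in(0,.015)])
E
```

```text
s3 (before closing, open 60mm)
bl (-0.03, -0.018, -0.0265) 266.8 583.3
br (0.03, -0.018, -0.0265) 440.2 578.5
tl (-0.03, -0.018, -0.0065) 267.2 533.8
tr (0.03, -0.018, -0.0065) 442.5 529.1
rl (-0.024, -0.008, 0.02) 283.2 451.0
rr (0.024, -0.008, 0.02) 423.8 447.4
f (-0.0095, -0.03, 0) 330.9 535.0
f (-0.0095, -0.045, 0) 335.2 559.7
f (0.0095, -0.03, 0) 387.4 533.5
f (0.0095, -0.045, 0) 392.8 558.2
now
f (-0.0095, -0.008, 0) 159.1 289.7
f (-0.0095, -0.023, 0) 151.6 300.4
f (0.0095, -0.008, 0) 200.8 291.1
f (0.0095, -0.023, 0) 193.8 301.9
```

Request:
drive_tool([
  {"tx":0,"ty":0,"tz":-0.003,"ax":0,"ay":-0.001,"az":0,"claw":0.005},
  {"tx":0,"ty":0,"tz":0,"ax":0,"ay":0,"az":0,"claw":0.005},
  {"tx":0,"ty":0,"tz":0,"ax":0,"ay":0,"az":0,"claw":0.005},
  {"tx":0,"ty":0,"tz":0,"ax":0,"ay":0,"az":0,"claw":0.005},
])

```text
clock: 11.05
tool_pos: [0.509, 0.2554, 0.0563]
ee_rot: [-2.51, 1.569, 0.359]
ft_force: [-0.3, -0.2, -1.2]
gripper_width: 0.0157
```

```bash
python3 - <<'E'
from h import *
togo((.5085,.2548,.055),-15.6)
s=optics.camera("side");cv2.imwrite("pics/s8.png",s["color"])
t=optics.camera("top");cv2.imwrite("pics/t8.png",t["color"])
a=cv2.imread("pics/top0.png").astype(int);b=t["color"].astype(int)
# other blocks, box and jars: change against the first picture
for n,(x,y,w,h) in dict(blocks=(365,260,35,52),box=(265,215,62,108),jars=(262,175,56,34)).items():
    print(n,np.abs(a-b)[y:y+h,x:x+w].mean().round(2), np.abs(a-b)[y:y+h,x:x+w].max())
togo((.5085,.2548,.055),-15.6); print(np.abs(bot.state()["joint_velocities"]).max())
E
```

```text
t 11.05 q [0.269 0.693 1.702 0.    0.745 2.112] pos [0.509  0.2554 0.0563] w 0.0157 F [-0.25 -0.23 -1.21]
tool y [-0.269 -0.963 -0.001] x [ 1.8e-03  7.0e-04 -1.0e+00]
shift [-0.0005 -0.0006 -0.0013] rot [-0.0007  0.0018  0.0004]
blocks 4.66 8
box 4.77 8
jars 4.06 12
t 11.15 q [0.269 0.693 1.702 0.    0.745 2.112] pos [0.5091 0.2554 0.0563] w 0.0158 F [ 0.66  0.18 -1.06]
tool y [-0.269 -0.963 -0.001] x [ 1.9e-03  7.0e-04 -1.0e+00]
shift [-0.0006 -0.0006 -0.0013] rot [-0.0007  0.0019  0.0005]
0.0021524454498070876
```

View pics/s8.png

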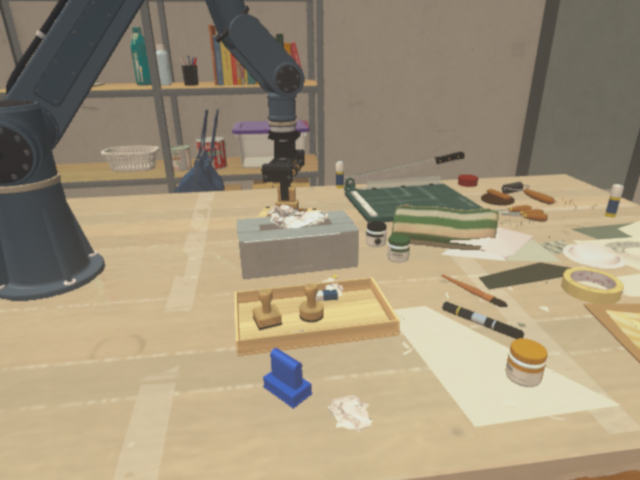

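The block is still held over the jig at (287,190), and the box, jars and remaining blocks match the first picture. One last small nudge, then I let it settle.

Request:
drive_tool([
  {"tx":-0.001,"ty":-0.001,"tz":-0.001,"ax":0,"ay":0.001,"az":0,"claw":0.005},
  {"tx":0,"ty":0,"tz":0,"ax":0,"ay":0,"az":0,"claw":0.005},
  {"tx":0,"ty":0,"tz":0,"ax":0,"ay":0,"az":0,"claw":0.005},
  {"tx":0,"ty":0,"tz":0,"ax":0,"ay":0,"az":0,"claw":0.005},
  {"tx":0,"ty":0,"tz":0,"ax":0,"ay":0,"az":0,"claw":0.005},
  {"tx":0,"ty":0,"tz":0,"ax":0,"ay":0,"az":0,"claw":0.005},
])

```text
clock: 11.75
tool_pos: [0.508, 0.2543, 0.0553]
ee_rot: [-2.183, 1.57, 0.686]
ft_force: [0.8, 1.4, -0.4]
gripper_width: 0.0158
```

```bash
python3 - <<'E'
from h import *
togo((.5085,.2548,.055),-15.6); print(np.abs(bot.state()["joint_velocities"]).max())
E
```

```text
t 11.75 q [2.670e-01 6.930e-01 1.705e+00 1.000e-03 7.420e-01 2.110e+00] pos [0.508  0.2543 0.0553] w 0.0158 F [ 0.81  1.43 -0.41]
tool y [-0.269 -0.963 -0.001] x [ 9.e-04  7.e-04 -1.e+00]
shift [ 0.0005  0.0005 -0.0003] rot [-0.0007  0.0009  0.0005]
0.0014053626956111165
```

Position, level and stillness are all good, so I hand it in.

```bash
python3 -c "
from plant import bot
print(bot.job_done())"
```

```text
the job is handed in; nothing more can be done
None
```

I gripped the long block by its rail (opening 16 mm, grip 25 N), lifted it, carried it over the tissue box and handed the job in with it held over the pocket. During the carry its underside was about 0.20 m up, against 0.132 m for the tissues.

**Last reading (11.75 s):**
- **Position:** the TCP was at (0.508, 0.254, 0.055). That is within about 2 mm of the measured pocket centre (0.5097, 0.2548), and it puts the underside about 10 mm above the rails.
- **Angle and stillness:** yaw was −15.6°, the same as the pocket. Tilt was about 0.001 rad and the arm was at rest.
- **Surroundings:** the second-to-last top picture showed the other blocks, the tissue box and the jars unmoved. The measured force never rose above what the block's weight and sensor noise explain.

**One check disagreed:** the side view put the block about 2 mm further along +x, relative to the jig, than the arm reading and top view did. I aimed between the two, so the centring is uncertain by about 2 mm. Near the end the tissues hid the underside in the side view, so its height there comes from the arm reading and the grasp height.

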